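# Hold the mosaic tweezers at the marked gap

### The arm

A 6-joint arm with a two-finger parallel gripper is mounted at the origin on the work surface. World frame = base frame: x ahead of the robot, y to its left, z up, the work surface at z = 0. Lengths are in m, angles in rad, forces in N, time in s.
With the tool pointing down it reaches from about 0.375 to 0.975 m from the base axis. Payload 3.8 kg.
Tool frame: the origin (TCP) lies on the centre line of the jaws, within the pads' length; the fingertips stand 22 mm ahead of it and the grasp point (between the pads) lies 3 mm ahead of it; z points along the fingers, x is the direction in which the jaws open and shut, and the axes are right-handed (so a half turn about z gives the same grasp; the last joint's range is limited). The gripper opens to 85 mm and grips with 20 to 120 N. Pads are 22 mm wide; open, the fingers measure 114 mm over their backs; the gripper's body (76 mm by 85 mm) begins 54 mm behind the grasp point. The pads swing forward as they close: fully open they stand 13 mm farther back than shut.
Start: joints at [1.126, 0.264, 1.604, -0, 1.274, -0.037], TCP at [0.268, 0.62, 0.253] pointing down, gripper open.
Joint ranges: [-2.63, 2.63], [-0.94, 2.18], [0.31, 2.57], [-1.31, 4.45], [0, 2.66], [-2.55, 2.55]. Speed limits (rad/s): [2.57, 2.57, 3.14, 3.14, 3.14, 3.14].

### API

Orientations are given as a unit quaternion [w, x, y, z].
In Python, from rig import r gives the robot as it stands. The module is installed in compiled form; this text tells all that it offers.
- The arm moves only by the tool send_rows, never from a script. Its argument "targets" is a list of rows, each an object with "travel": the shift along the tool's x, y, z in m, a list of three; "roll": the turn about the tool's z in rad. In form: [{"travel": [x, y, z], "roll": roll}, ...]. A call has 1 to 12 rows; each row is the pose to reach, as a shift and turn from the pose commanded when the call began, along the tool's axes at that moment; what a row does not reach only later rows make up. A row lasts 1/8 s, in which the tool goes at most 62.5 mm and 10.7 degrees, less where a joint would pass 70% of its speed; a pose out of reach is approached as far as the arm can. A call with a gripper value outside its range is refused whole. "claw" is the closure, from 0 (fully open) to 1 (shut), set as the call begins (left out, the last holds). The fingers move at their own pace and stop on an object; "newtons" is the grip in N (left out, the last holds). Time passes only in rows, so rows that repeat a pose let the fingers close. It gives the time, the measured TCP pose, the force and the opening at its end, in the units of the state.
- r.read_state(): the state, without advancing time (a new reading comes with each control period).
- r.get_image(name): name is "scene" or "top"; returns a dict with "img" (400x640x3 uint8, red, green, blue), "z_map" (400x640 float32, m along the optical axis (not along the pixel's ray), 0 where there is no reading), "K" (3x3 intrinsics, pixels), "world_from_camera" (4x4, takes a point from camera to world coordinates). Camera axes: x right, y down, z forward; pixel columns grow to the right and rows downward; lengths in m; the calibration is good to about 2 mm. A picture is of the moment at which its call begins.
- r.job_done(): hands the job in, once; it reports no verdict.
The state is a dict: "t": time; "q": joint angles; "joint_vel": joint speeds; "tau": joint torques, N m; "tool_pos": TCP position; "tcp_rot": TCP orientation; "wrist_force": force on the tool from outside, world axes, zero at the start; "torque": the same for the moment, N m; "gripper_width": finger opening in m.
Only numpy, scipy, OpenCV 4.12 (cv2) and the standard library are available. Lean on these libraries where they do the work, as an engineer would, in place of code of your own. Each camera call takes 0.05 s, during which the arm holds its last target.

### The job

Swing the magnifier on its arm aside so that none of it hangs over the sprung tweezers any more. Then squeeze the tweezers by their ribbed pads until each tip stands over its own dark strip on the gauge plate, and keep holding them steadily at that gap: finish while still holding, do not let go, with the magnifier still aside. Leave the lidded box and the loose things around undisturbed.

Things in the scene. Friction and masses are not known exactly. Their poses are not given: they have to be found in the camera images.
- jig: Fixed grey melamine board, 345 x 310 mm, 12 mm thick, that carries the tweezers' heel clamp and the magnifier's column. Origin on the table surface (board's underside) straight below the tweezers' grip place. Its x axis runs along the tweezers' middle line from heel to tips, y to the left of that, z up. Relative to the origin the board spans x -160 to 185 mm, y -120 to 190 mm; the heel clamp (highest point 101 mm above the table) spans x -155 to -105 mm, y -28 to 28 mm.
- grip_place (a point): Point midway between the two ribbed finger pads of the tweezers, 68 mm above the table, on the middle line. Each pad is 44 mm long (along the jig's x), 20 mm high (58 to 78 mm above the table). At rest the tweezers measure about 52 mm across the outside of the pads; the free space below the pads goes down to the gauge plate's top at 20 mm above the table.
- tweezer_left (a joint): Closing angle (rad) of the left (+y of the jig) steel tweezer blade about its vertical pivot at jig x -115 mm, y +6 mm; 0 = at rest, fully open; 0.165 = end stop, tips all but touching. Tips lie 190 mm and the pads' middle 115 mm from the pivot, so the tip moves about 1.65 times as far as the pad. Sprung open: the pad pushes back with about 1.7 N at 0 and 35 N per rad more (about 6 N near shut); let go, it springs open again.
- tweezer_right (a joint): The same for the right (-y) blade, pivot at jig y -6 mm. Each blade is sprung on its own, so the squeeze must be centred for both tips to close alike.
- blade_left: Left steel blade: 155 mm long, 3 mm thick, 20 mm high, with a thin prong bent down to the tip; origin on its pivot, 68 mm above the table, x towards the tip.
- blade_right: Right steel blade, mirror image of the left.
- tip_left (a point): Lowest point of the left blade's tip, 26.5 mm above the table (6.5 mm above the gauge plate). At rest it stands 33 mm left of the middle line, 73 mm ahead of the grip place.
- tip_right (a point): The same of the right blade, to the right of the middle line.
- gauge: Fixed white plastic gauge plate, 125 x 85 x 8 mm, lying on the jig board under the tweezer tips, its axes parallel to the jig's; origin in the middle of its underside. It lies farther forward or back on different days. Two dark strips are inlaid in its top, one on each side of the middle line, converging towards +x: where the tips stand they are 14 to 46 mm apart.
- strip_left: Left dark strip in the top of the gauge plate, 108 mm long, 6 mm wide; origin at its middle, 15 mm left of the middle line, level with the gauge plate's top (20 mm above the table); x axis along the strip, turned 12.9 degrees (0.225 rad) inwards from the jig's x, y to its left.
- strip_right: Right dark strip, its mirror image (origin 15 mm right of the middle line, turned 12.9 degrees inwards), y to its left.
- magnifier (a joint): Angle (rad) of the magnifier's swing arm about its upright column: 0 = lens over the tweezers, growing as it swings away clockwise seen from above (the lens goes to the left and back towards the heel side); 1.30 = end stop, fully clear. Friction holds it where it is left (under 2 N at the handle).
- magnifier_hinge (a point): On the column's axis at the height of the arm, 169 mm above the table (column at jig x 100 mm, y 150 mm; its top end reaches 178 mm).
- magnifier_handle (a point): Middle of the grip of the upright white handle pin on the arm, 100 mm from the column's axis: 14 mm thick, round, rising from the arm's top (174 mm above the table) to 229 mm; this point is 209 mm above the table.
- magnifier_lens (a point): Centre of the clear lens in its white frame, 170 mm from the column's axis, 169 mm above the table; frame 90 mm outside diameter, 12 mm thick.
- glass_cube: Loose mint glass cube, 25 mm, on the jig board right of the tweezers. Origin at its underside's centre.
- terracotta_disc: Loose sienna terracotta disc, 56 mm across, 10 mm thick, on the jig board beside the heel clamp. Origin at its underside's centre.
- mallet: Loose beech mallet lying right of the jig: head 70 x 110 x 60 mm, handle 22 mm thick, 220 mm long, to its -x. Origin under the head's middle.
- tile_cutter: Loose white plastic tile cutter, 280 x 120 mm, 95 mm high. Origin under its middle.
- brush_cup: Loose white ceramic cup, 72 mm across, 90 mm high. Origin at its underside's centre.
- bead_jar: Loose glass jar with a white cap, 60 mm across, 85 mm high. Origin at its underside's centre.
- box_lid (a joint): Opening angle (rad) of the clear acrylic lid of the fixed wooden compartment box (150 x 200 x 50 mm) to the left of the jig; 0 = shut.

How it is judged:
On the way, in this order (a step that is already met when the one before it is completed fails the run):
1. the magnifier is swung aside, clear of the tweezers (y of magnifier_lens in the frame of jig above 0.07 m), for 0.2 s.
2. each tweezer tip stands over its own dark strip, squeezed by the gripper and steady (y of tip_left in the frame of strip_left between -0.0035 and 0.0035 m and x of tip_left in the frame of strip_left between -0.054 and 0.054 m and y of tip_right in the frame of strip_right between -0.0035 and 0.0035 m and x of tip_right in the frame of strip_right between -0.054 and 0.054 m and contact force between the fingers and blade_left above 0.5 N and velocity of joint tweezer_left between -0.08 and 0.08 rad/s and contact force between the fingers and blade_right above 0.5 N and velocity of joint tweezer_right between -0.08 and 0.08 rad/s and y of magnifier_lens in the frame of jig above 0.07 m), for 1 s.
At the end, for the whole second after the job is handed in: The gripper's fingers press on both blades (over 0.5 N each); each tip stands above its own strip, within 3.5 mm of the strip's middle line; the blades are still (under 0.08 rad/s); the lens centre is more than 70 mm to the left of the tweezers' middle line (all of step 2); the arm keeps its last pose, push and grip.
It fails at once if a loose thing beside the work is moved more than 15 mm (distance of any of glass_cube, terracotta_disc, mallet, tile_cutter, brush_cup, bead_jar from where it was at the start of the episode above 0.015 m).
It fails at once if the box's lid is opened (value of joint box_lid above 0.15 rad).
It also fails if it takes over 51 s, if anything falls off the work surface, if the arm or the gripper's body presses on something with over 40 N, if the wrist force passes 120 N, or if a joint passes its speed limit or range.

## Working session

There is one attempt and no reset: what is moved stays moved. The work goes in short steps, Python scripts to look and compute and a tool call to move; the robot and the scene stay as the last step left them, time stands still between calls to the robot, and variables do not carry over. Pictures are saved under pics/ and viewed, and the job is handed in when it is done.

Besides the shell and the picture viewer there is one more tool, called by a JSON object that holds its "method" and its "body". send_rows: Moves the arm, as the interface text tells. Its arguments: {"type":"object","properties":{"targets":{"type":"array","items":{"type":"object","properties":{"travel":{"type":"array","items":{"type":"number"}},"roll":{"type":"number"}}}},"claw":{"type":"number"},"newtons":{"type":"number"}},"required":["targets"]}

```bash
mkdir -p pics; cat > h.py <<'E'
from rig import r
import numpy as np, cv2
def snap(name,fn):
    d=r.get_image(name); cv2.imwrite('pics/'+fn+'.png',d['img'][:,:,::-1]); np.savez('pics/'+fn+'.npz',**d); return d
def load(fn): return dict(np.load('pics/'+fn+'.npz'))
def ray(d,u,v,z):
    T=d['world_from_camera'];K=d['K']
    w=T[:3,:3]@np.linalg.solve(K,[u,v,1.]); o=T[:3,3]
    return o+w*(z-o[2])/w[2]
def pt(d,u,v):
    T=d['world_from_camera'];K=d['K'];z=d['z_map'][v,u]
    return T[:3,:3]@(np.linalg.solve(K,[u,v,1.])*z)+T[:3,3]
def proj(d,p):
    T=d['world_from_camera'];K=d['K']
    c=K@(T[:3,:3].T@(np.array(p)-T[:3,3])); return c[:2]/c[2]
def cloud(d):
    T=d['world_from_camera'];K=d['K'];z=d['z_map']
    v,u=np.mgrid[:z.shape[0],:z.shape[1]]
    P=np.stack([(u-K[0,2])/K[0,0]*z,(v-K[1,2])/K[1,1]*z,z],-1)
    return P@T[:3,:3].T+T[:3,3]
E
python3 - <<'E'
from h import *
print(r.read_state())
for n in('scene','top'):
    d=snap(n,n+'0'); print(n,d['K'],d['world_from_camera'])
E
```

```text
{'t': 0.0, 'q': array([ 1.12608585e+00,  2.64788073e-01,  1.60540696e+00, -1.69717327e-05,
        1.27367977e+00, -3.69044389e-02]), 'joint_vel': array([-4.69601419e-04, -2.39219916e-04, -1.61458794e-03, -1.22823699e-03,
        6.58696717e-04,  4.06856261e-05]), 'tau': array([ 1.25899274e-03, -5.15115452e+01, -3.67313290e+01,  2.93119165e-04,
        1.26072703e-02, -9.83839527e-06]), 'tool_pos': array([0.26741401, 0.61901654, 0.25192063]), 'tcp_rot': array([ 5.98091969e-04,  8.35640426e-01,  5.49275683e-01, -9.71803636e-04]), 'wrist_force': array([ 0.28250164, -0.17088691,  0.08915154]), 'torque': array([ 0.02896213,  0.03118185, -0.0154614 ]), 'gripper_width': 0.0851751559330398}
scene [[495.4363468    0.         321.98030296]
 [  0.         495.4363468  203.2366264 ]
 [  0.           0.           1.        ]] [[ 5.74993007e-01  6.23179672e-01 -5.30122758e-01  1.18430998e+00]
 [ 8.18158308e-01 -4.37839461e-01  3.72711133e-01 -5.35923929e-01]
 [ 1.57338903e-04 -6.48030634e-01 -7.61614254e-01  1.21851323e+00]
 [ 0.00000000e+00  0.00000000e+00  0.00000000e+00  1.00000000e+00]]
top [[485.65057084   0.         317.39069388]
 [  0.         485.65057084 201.42136288]
 [  0.           0.           1.        ]] [[ 0.01801121 -0.99427683  0.10530514  0.29799265]
 [-0.99982561 -0.01843054 -0.00301015 -0.00852592]
 [ 0.00493376 -0.10523256 -0.9944354   1.68337521]
 [ 0.          0.          0.          1.        ]]
```

View pics/scene0.png

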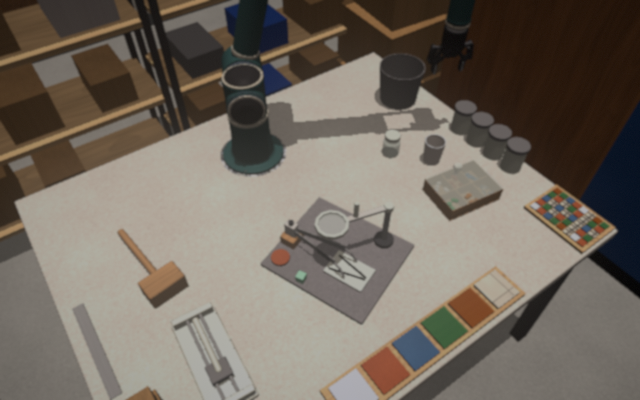

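View pics/top0.png

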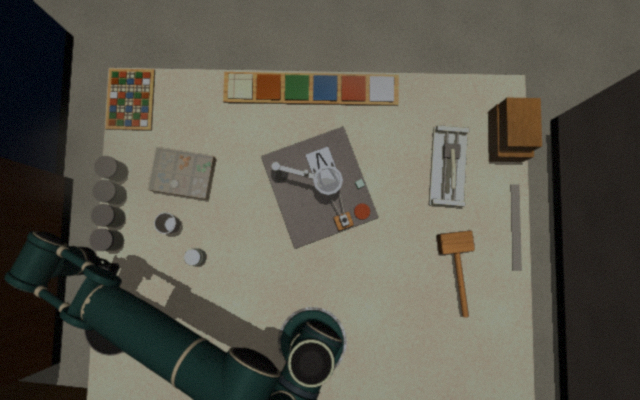

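The scene view shows the grey board around (338,258), with the lens at (333,223) and the column at (385,238). In the top view the board corners are near (343,127), (262,157), (296,248) and (380,218), the lens is at (327,180) and the column at (276,170). Next I'll fit the board and magnifier.

```bash
python3 - <<'E'
from h import *
d=load('top0'); im=d['img'][100:270,240:400][:,:,::-1]
cv2.imwrite('pics/c1.png',cv2.resize(im,None,fx=4,fy=4,interpolation=cv2.INTER_CUBIC)[:600])
d2=load('scene0'); im2=d2['img'][185:330,250:425][:,:,::-1]
cv2.imwrite('pics/c2.png',cv2.resize(im2,None,fx=4,fy=4,interpolation=cv2.INTER_CUBIC))
# board
P=cloud(d); hsv=cv2.cvtColor(d['img'],cv2.COLOR_RGB2HSV)
print([ (uv,hsv[uv[1],uv[0]],P[uv[1],uv[0]].round(3)) for uv in [(290,230),(355,150),(230,130),(270,165),(327,180),(318,157),(342,222),(276,168),(310,174)]])
E
```

```text
[((290, 230), array([14, 39, 97], dtype=uint8), array([0.374, 0.079, 0.012])), ((355, 150), array([ 29,  35, 144], dtype=uint8), array([ 0.661, -0.143, -0.002])), ((230, 130), array([ 24,  42, 147], dtype=uint8), array([0.724, 0.3  , 0.   ])), ((270, 165), array([ 15,  30, 103], dtype=uint8), array([0.599, 0.154, 0.015])), ((327, 180), array([ 30,   2, 126], dtype=uint8), array([ 0.526, -0.042,  0.171])), ((318, 157), array([108,  13, 100], dtype=uint8), array([ 0.63 , -0.013,  0.017])), ((342, 222), array([ 24,  11, 117], dtype=uint8), array([ 0.4  , -0.095,  0.088])), ((276, 168), array([108,  17, 152], dtype=uint8), array([0.56 , 0.119, 0.178])), ((310, 174), array([ 72,   8, 150], dtype=uint8), array([0.544, 0.012, 0.173]))]
```

View pics/c1.png

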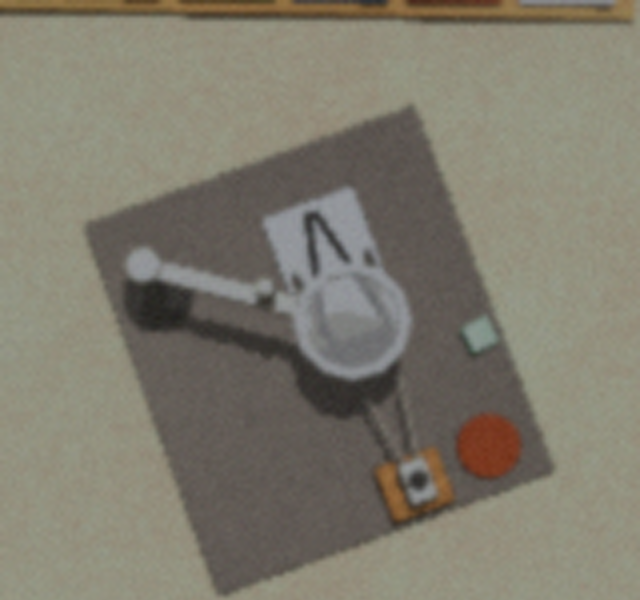

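View pics/c2.png

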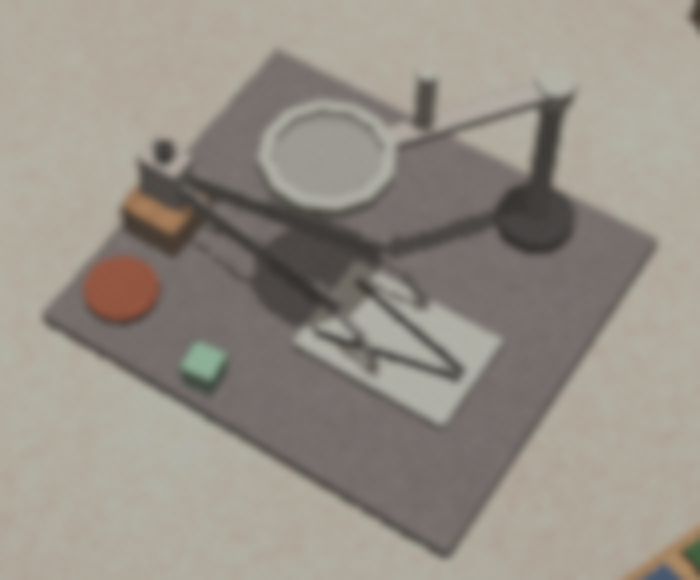

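The crops show the board edges clearly. The handle pin is at about (265,293) in the top crop and (425,100) in the scene crop, and the gauge plate with its V strips is also clear. Now I'll fit the jig frame.

```bash
cat >> h.py <<'E'
def fitjig(d,box,pts_proj=True):
    x0,y0,x1,y1=box
    hsv=cv2.cvtColor(cv2.GaussianBlur(d['img'],(3,3),0),cv2.COLOR_RGB2HSV)
    m=np.zeros(hsv.shape[:2],np.uint8)
    # table is hue>=20 sat>=33 bright
    lab=cv2.cvtColor(cv2.GaussianBlur(d['img'],(5,5),0),cv2.COLOR_RGB2LAB)
    return hsv,lab
E
python3 - <<'E'
from h import *
for fn,box in(('top0',(250,115,395,260)),('scene0',(250,190,425,330))):
    d=load(fn); g=cv2.GaussianBlur(d['img'],(3,3),0).astype(int)
    x0,y0,x1,y1=box
    sub=np.ascontiguousarray(g[y0:y1,x0:x1].astype(np.uint8))
    gray=cv2.cvtColor(sub,cv2.COLOR_RGB2GRAY)
    t,m=cv2.threshold(gray,0,255,cv2.THRESH_OTSU+cv2.THRESH_BINARY_INV)
    m=cv2.morphologyEx(m,cv2.MORPH_CLOSE,np.ones((3,3)))
    cs,_=cv2.findContours(m,cv2.RETR_EXTERNAL,cv2.CHAIN_APPROX_NONE)
    c=max(cs,key=cv2.contourArea); h=cv2.convexHull(c)
    q=cv2.approxPolyDP(h,8,True)[:,0]
    print(fn,t,cv2.contourArea(c),(q+[x0,y0]).tolist())
    # refine edges
    cp=c[:,0].astype(float); L=[]
    n=len(q)
    for i in range(n):
        a,b=q[i].astype(float),q[(i+1)%n].astype(float); e=(b-a)/np.linalg.norm(b-a); nn=np.array([-e[1],e[0]])
        s=(cp-a)@e; dd=(cp-a)@nn
        k=(abs(dd)<2.5)&(s>6)&(s<np.linalg.norm(b-a)-6)
        vx,vy,px,py=cv2.fitLine(cp[k].astype(np.float32),cv2.DIST_HUBER,0,.01,.01).ravel()
        L.append(np.array([-vy,vx,vy*px-vx*py]))
    for i in range(n):
        p=np.cross(L[i-1],L[i]); p=p[:2]/p[2]+[x0,y0]
        print(p.round(2),ray(d,*p,.012).round(4))
E
```

```text
top0 115.0 8679.5 [[343, 127], [377, 218], [295, 248], [261, 157]]
[342.91 126.11] [ 0.7431 -0.0986  0.012 ]
[377.95 217.49] [ 0.4231 -0.2235  0.012 ]
[294.2  248.51] [0.3114 0.0629 0.012 ]
[260.5  155.91] [0.6311 0.188  0.012 ]
scene0 137.0 10791.5 [[318, 198], [392, 208], [413, 245], [361, 324], [261, 265]]Traceback (most recent call last):
  File "<stdin>", line 20, in <module>
cv2.error: OpenCV(4.12.0) /io/opencv/modules/imgproc/src/linefit.cpp:50: error: (-215:Assertion failed) count > 0 in function 'fitLine2D_wods'
```

```bash
cat >> h.py <<'E'
W=np.array([[.7431,-.0986],[.4231,-.2235],[.3114,.0629],[.6311,.188]])
J=np.array([[185,-120],[-160,-120],[-160,190],[185,190]])/1e3
def rigid(J,W):
    a=J-J.mean(0);b=W-W.mean(0)
    th=np.arctan2((a[:,0]*b[:,1]-a[:,1]*b[:,0]).sum(),(a*b).sum())
    R=np.array([[np.cos(th),-np.sin(th)],[np.sin(th),np.cos(th)]])
    return th,W.mean(0)-R@J.mean(0),R
TH,O,RJ=rigid(J,W)
def j2w(x,y,z): return np.r_[O+RJ@[x,y],z]
def w2j(p): p=np.asarray(p);return np.r_[RJ.T@(p[:2]-O),p[2:]]
E
python3 - <<'E'
from h import *
print(TH,np.degrees(TH),O, (J@RJ.T+O-W).round(4).tolist())
for fn,s,(x0,y0,x1,y1) in(('top0',4,(240,100,400,250)),('scene0',4,(250,185,425,330))):
    d=load(fn); im=cv2.resize(d['img'][y0:y1,x0:x1][:,:,::-1],None,fx=s,fy=s,interpolation=cv2.INTER_CUBIC)
    def dot(p,c):
        u=(proj(d,p)-[x0,y0]+.5)*s-.5; cv2.circle(im,tuple(int(k) for k in u.round()),3,c,-1)
    for q in J: dot(j2w(*q,.012),(0,0,255))
    dot(j2w(.1,.15,.178),(0,255,0)); dot(j2w(.1,.15,.012),(0,255,0))
    for q in [(-.155,-.028),(-.155,.028),(-.105,.028),(-.105,-.028)]: dot(j2w(*q,.05),(255,0,0))
    dot(j2w(.073,.033,.0265),(255,255,0));dot(j2w(.073,-.033,.0265),(255,255,0));dot(j2w(0,0,.068),(255,0,255))
    cv2.imwrite(f'pics/ov_{fn}.png',im)
# lens: white ring at height
d=load('top0');P=cloud(d);m=(P[...,2]>.14)&(P[...,2]<.26)
m[:, :250]=0;m[:,400:]=0;m[:110]=0;m[270:]=0
q=P[m];print(len(q))
m2=(P[...,2]>.155)&m
v,u=np.nonzero(m2)
k=u>312
(c,rad)=cv2.minEnclosingCircle(np.c_[u[k],v[k]].astype(np.float32));print('lens px',c,rad,w2j(ray(d,*c,.172)))
E
```

```text
0.3723999952006348 21.33694801568849 [ 0.52826661 -0.05494914] [[0.0011, -0.0008], [-0.0002, -0.0014], [-0.0013, 0.0009], [0.0004, 0.0013]]
918
lens px (326.9989318847656, 179.6327667236328) 15.089761734008789 [0.00396188 0.01227905 0.172     ]
```

View pics/ov_top0.png

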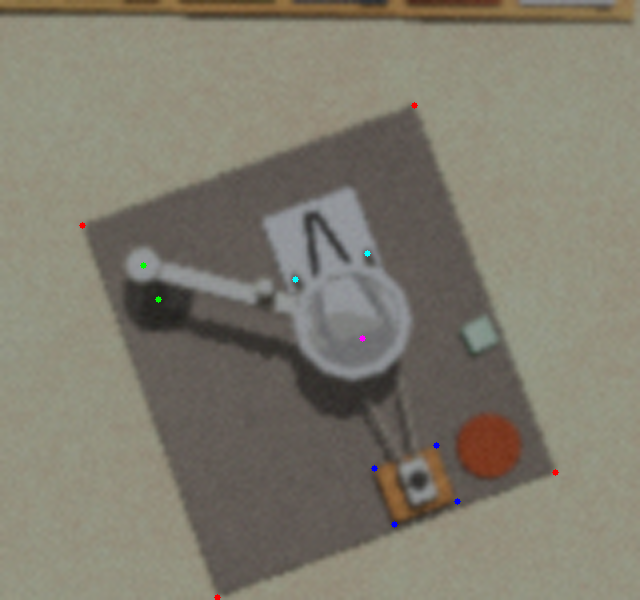

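View pics/ov_scene0.png

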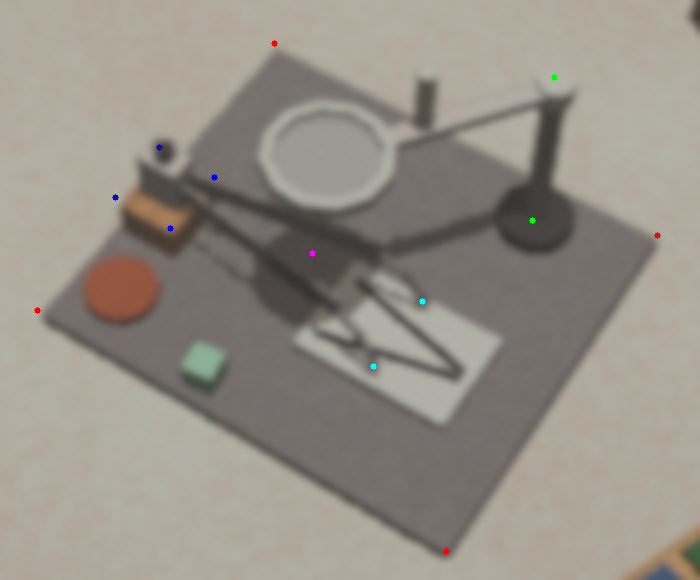

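```bash
cat >> h.py <<'E'
def yaw(st):
    w,x,y,z=st['tcp_rot']; return np.arctan2(2*(x*y+w*z),1-2*(y*y+z*z))
def rel(p,ya,st=None):
    """shift/roll in tool frame from measured pose to world p, tool-x yaw ya (mod pi nearest)"""
    from scipy.spatial.transform import Rotation as Ro
    st=st or r.read_state(); w,x,y,z=st['tcp_rot']; R=Ro.from_quat([x,y,z,w]).as_matrix()
    ro=-(ya-yaw(st)); ro=(ro+np.pi)%(2*np.pi)-np.pi
    return (R.T@(np.array(p)-st['tool_pos'])).round(4),round(ro,3)
H=np.array([.1,.15])
def handle(a): # a: angle of arm dir in jig
    return H+.1*np.array([np.cos(a),np.sin(a)])
E
python3 - <<'E'
from h import *
d=load('top0')
p=w2j(ray(d,265/4+240,292/4+100,.229)); print('pin',p, np.linalg.norm(p[:2]-H), np.arctan2(*(p[:2]-H)[::-1]))
l=np.array([.004,.0123]);print(np.arctan2(*(l-H)[::-1]))
a=np.arctan2(*(l-H)[::-1]); h=handle(a);print(h,j2w(*h,.28))
st=r.read_state();print(yaw(st))
print(rel(j2w(*h,.28),a-np.pi/2+TH+np.pi), a)
print(rel(j2w(*h,.28),a-np.pi/2+TH), a)
E
```

```text
pin [0.03716293 0.06850365 0.229     ] 0.10290846615603567 -2.2276286149439466
-2.179618925986272
[0.0428098  0.06796781] [0.54341187 0.02393637 0.28      ]
1.1630139384835716
(array([-0.437 ,  0.4894, -0.0271]), np.float64(1.399)) -2.179618925986272
(array([-0.437 ,  0.4894, -0.0271]), np.float64(-1.742)) -2.179618925986272
```

{"method": "send_rows", "body": {"targets": [{"travel": [-0.04, 0.045, -0.03], "roll": 0.13}, {"travel": [-0.08, 0.09, -0.03], "roll": 0.26}, {"travel": [-0.12, 0.135, -0.03], "roll": 0.39}, {"travel": [-0.16, 0.18, -0.03], "roll": 0.52}, {"travel": [-0.2, 0.225, -0.03], "roll": 0.65}, {"travel": [-0.24, 0.27, -0.03], "roll": 0.78}, {"travel": [-0.28, 0.315, -0.03], "roll": 0.91}, {"travel": [-0.32, 0.36, -0.03], "roll": 1.04}, {"travel": [-0.36, 0.405, -0.03], "roll": 1.17}, {"travel": [-0.4, 0.45, -0.03], "roll": 1.3}, {"travel": [-0.437, 0.489, -0.03], "roll": 1.4}, {"travel": [-0.437, 0.489, -0.03], "roll": 1.4}], "claw": 0.3, "newtons": 20}}

```text
t: 1.6
tool_pos: [0.544, 0.0212, 0.2826]
tcp_rot: [0.001, 0.993, -0.121, -0.0]
wrist_force: [-0.5, 0.7, -0.7]
gripper_width: 0.0597
```

```bash
python3 - <<'E'
from h import *
st=r.read_state();print(st['t'],st['tool_pos'],st['q'],yaw(st),st['gripper_width'],w2j(st['tool_pos']))
for n in('top','scene'):
    d=snap(n,n+'1')
    c=proj(d,st['tool_pos']).astype(int);print(c)
    x0,y0=c-[70,60]; cv2.imwrite(f'pics/c_{n}1.png',cv2.resize(d['img'][y0:y0+120,x0:x0+140][:,:,::-1],None,fx=4,fy=4))
print(rel(j2w(*handle(-2.19),.28),-2.19+np.pi/2+TH))
E
```

```text
1.6 [0.54399436 0.02116193 0.28261536] [-6.31503948e-03 -6.10512847e-04  1.84711857e+00 -9.67114278e-04
  1.29591984e+00  2.36307626e-01] -0.2423601013545052 0.05972746468147196 [0.04234288 0.0651716  0.28261536]
[306 167]
[356 188]
(array([-0.0005,  0.0001,  0.0026]), np.float64(0.009))
```

View pics/c_scene1.png

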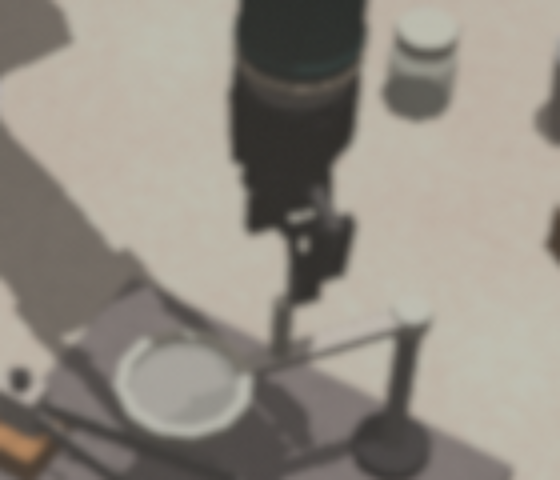

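View pics/c_top1.png

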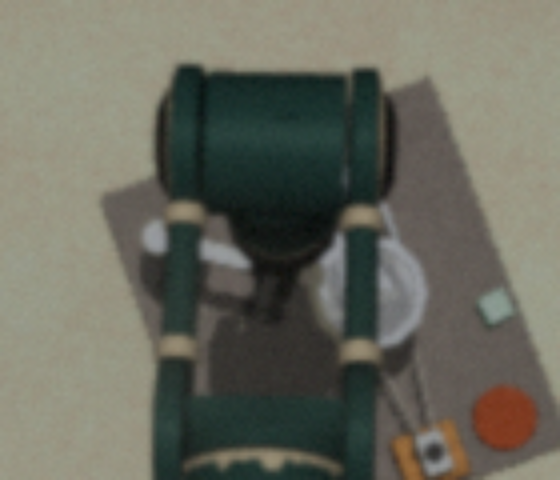

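```bash
python3 - <<'E'
from h import *
d=load('scene0');dt=load('top0')
print(w2j(ray(d,250+425/4,185+79/4,.229)), proj(d,j2w(.0428,.068,.229)), proj(d,j2w(.0375,.0685,.229)))
for fn,(x0,y0) in(('scene0',(335,190)),('top0',(290,160))):
    dd=load(fn); cv2.imwrite(f'pics/p_{fn}.png',cv2.resize(dd['img'][y0:y0+40,x0:x0+40][:,:,::-1],None,fx=10,fy=10,interpolation=cv2.INTER_NEAREST))
for p in[(.0428,.068),(.0375,.0685)]: print(proj(dt,j2w(*p,.229)))
P=cloud(dt);print(np.round(P[166:178,300:314,2],3))
E
```

```text
[0.04827923 0.06017727 0.229     ] [355.99555426 201.97592792] [354.366394   201.00958624]
[305.76476576 171.21883128]
[306.21277507 172.89644356]
[[0.009 0.003 0.009 0.013 0.014 0.013 0.015 0.006 0.017 0.012 0.014 0.016
  0.026 0.026]
 [0.008 0.012 0.011 0.011 0.008 0.009 0.024 0.011 0.009 0.008 0.015 0.018
  0.021 0.021]
 [0.012 0.012 0.009 0.008 0.008 0.019 0.019 0.01  0.018 0.013 0.019 0.017
  0.022 0.022]
 [0.01  0.006 0.011 0.011 0.015 0.017 0.014 0.013 0.01  0.012 0.011 0.022
  0.023 0.033]
 [0.173 0.012 0.015 0.02  0.233 0.229 0.232 0.229 0.018 0.009 0.016 0.016
  0.011 0.041]
 [0.181 0.169 0.173 0.176 0.228 0.225 0.231 0.227 0.234 0.006 0.018 0.023
  0.021 0.02 ]
 [0.179 0.173 0.176 0.171 0.228 0.229 0.232 0.228 0.223 0.012 0.007 0.017
  0.024 0.02 ]
 [0.177 0.175 0.174 0.178 0.218 0.233 0.228 0.229 0.203 0.175 0.178 0.172
  0.012 0.022]
 [0.17  0.172 0.175 0.168 0.193 0.209 0.211 0.213 0.19  0.176 0.173 0.17
  0.174 0.176]
 [0.173 0.178 0.177 0.173 0.172 0.196 0.201 0.194 0.174 0.173 0.176 0.172
  0.17  0.178]
 [0.012 0.006 0.01  0.175 0.167 0.177 0.18  0.165 0.179 0.178 0.177 0.171
  0.168 0.17 ]
 [0.008 0.012 0.01  0.016 0.01  0.011 0.173 0.173 0.177 0.176 0.172 0.172
  0.171 0.172]]
```

View pics/p_top0.png

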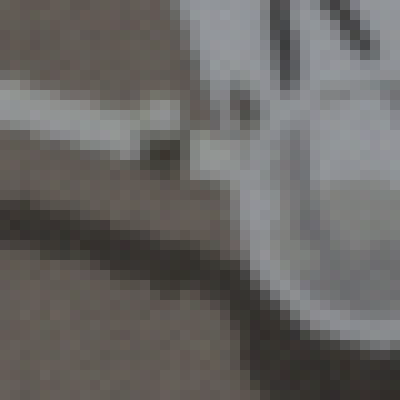

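View pics/p_scene0.png

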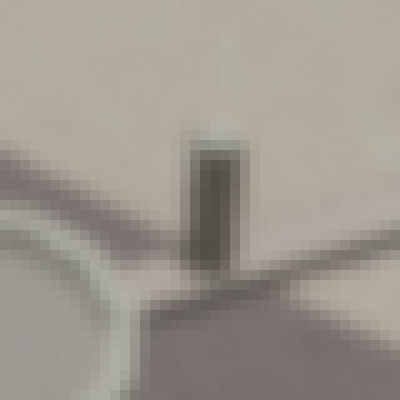

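The pin top is at (306,171) in the top view and (356.5,203.5) in the scene view. That agrees with the model to about 3 mm, so the open jaws will clear it and I can lower them around it.

{"method": "send_rows", "body": {"targets": [{"travel": [0, 0.001, 0.02], "roll": 0.01}, {"travel": [0, 0.001, 0.04], "roll": 0.01}, {"travel": [0, 0.001, 0.06], "roll": 0.01}, {"travel": [0, 0.001, 0.073], "roll": 0.01}, {"travel": [0, 0.001, 0.073], "roll": 0.01}]}}

```text
t: 2.33
tool_pos: [0.5419, 0.0238, 0.2083]
tcp_rot: [0.0, 0.992, -0.123, -0.002]
wrist_force: [0.4, 0.8, -0.1]
gripper_width: 0.0601
```

{"method": "send_rows", "body": {"targets": [{"travel": [0, 0, 0], "roll": 0}, {"travel": [0, 0, 0], "roll": 0}], "claw": 0.6}}

```text
t: 2.58
tool_pos: [0.5438, 0.0235, 0.2114]
tcp_rot: [-0.0, 0.992, -0.123, 0.001]
wrist_force: [-0.6, 0.8, -0.2]
gripper_width: 0.0338
```

```bash
python3 - <<'E'
from h import *
st=r.read_state();print(st['t'],st['tool_pos'],yaw(st),st['gripper_width'],w2j(st['tool_pos']),st['wrist_force'])
d=snap('scene','scene2'); cv2.imwrite('pics/c_scene2.png',cv2.resize(d['img'][140:260,280:420][:,:,::-1],None,fx=5,fy=5))
a=-2.18
for da in np.arange(.2,1.3,.1):
    print(round(da,2),*rel(j2w(*handle(a-da),st['tool_pos'][2]),a-da+np.pi/2+TH,st))
E
```

```text
2.575 [0.54381493 0.02350659 0.21137198] -0.24710169555693398 0.03383626080663911 [0.04302886 0.06742083 0.21137198] [-0.57235458  0.83567783 -0.15858267]
0.2 [-0.0204 -0.0021 -0.    ] 0.19
0.3 [-0.0301 -0.0045 -0.0001] 0.29
0.4 [-0.0396 -0.0078 -0.0001] 0.39
0.5 [-0.0486 -0.0121 -0.0001] 0.49
0.6 [-0.0572 -0.0172 -0.0001] 0.59
0.7 [-0.0652 -0.0232 -0.0001] 0.69
0.8 [-0.0726 -0.0299 -0.0001] 0.79
0.9 [-0.0793 -0.0373 -0.0001] 0.89
1.0 [-0.0851 -0.0454 -0.0001] 0.99
1.1 [-0.0902 -0.054  -0.0001] 1.09
1.2 [-0.0944 -0.0631 -0.0002] 1.19
```

View pics/c_scene2.png

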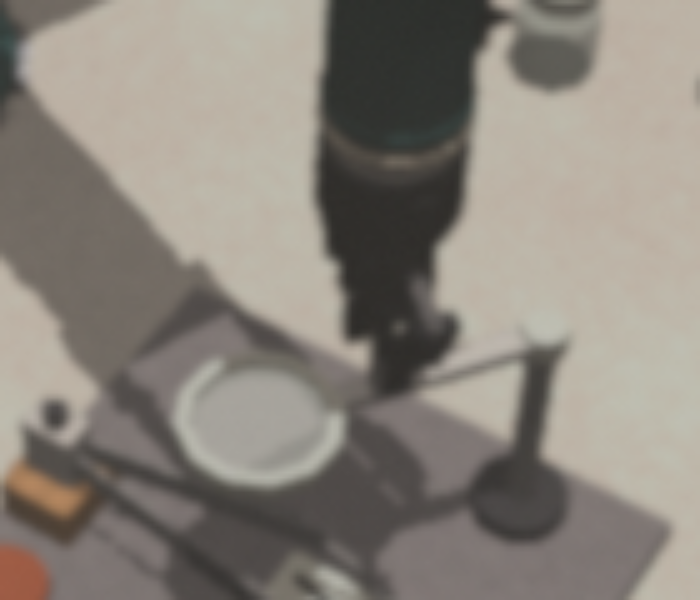

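{"method": "send_rows", "body": {"targets": [{"travel": [-0.01, -0.001, 0], "roll": 0.1}, {"travel": [-0.02, -0.002, 0], "roll": 0.19}, {"travel": [-0.03, -0.0045, 0], "roll": 0.29}, {"travel": [-0.04, -0.008, 0], "roll": 0.39}, {"travel": [-0.0485, -0.012, 0], "roll": 0.49}, {"travel": [-0.057, -0.017, 0], "roll": 0.59}, {"travel": [-0.065, -0.023, 0], "roll": 0.69}, {"travel": [-0.0725, -0.03, 0], "roll": 0.79}, {"travel": [-0.079, -0.037, 0], "roll": 0.89}, {"travel": [-0.085, -0.0455, 0], "roll": 0.99}, {"travel": [-0.09, -0.054, 0], "roll": 1.09}, {"travel": [-0.0945, -0.063, 0], "roll": 1.19}]}}

```text
t: 4.12
tool_pos: [0.4672, 0.1076, 0.2111]
tcp_rot: [-0.0, 0.752, -0.66, 0.001]
wrist_force: [1.3, -0.8, 0.8]
gripper_width: 0.0344
```

{"method": "send_rows", "body": {"targets": [{"travel": [0, 0, 0], "roll": 0}, {"travel": [0, 0, 0], "roll": 0}], "claw": 0.4}}

```text
t: 4.38
tool_pos: [0.4671, 0.1076, 0.2107]
tcp_rot: [-0.0, 0.753, -0.658, 0.0]
wrist_force: [-0.2, 0.3, -0.5]
gripper_width: 0.0512
```

{"method": "send_rows", "body": {"targets": [{"travel": [0, 0, -0.03], "roll": 0}, {"travel": [0, 0, -0.06], "roll": 0}, {"travel": [0, 0, -0.08], "roll": 0}, {"travel": [0, 0, -0.08], "roll": 0}]}}

```text
t: 4.88
tool_pos: [0.4682, 0.1077, 0.2924]
tcp_rot: [-0.002, 0.753, -0.658, 0.001]
wrist_force: [0.6, 0.2, 0.3]
gripper_width: 0.0513
```

```bash
python3 - <<'E'
from h import *
st=r.read_state();print(st['t'],st['tool_pos'],yaw(st),st['gripper_width'],w2j(st['tool_pos']),st['wrist_force'],st['q'])
for n in('scene','top'):d=snap(n,n+'3')
d=load('scene3'); cv2.imwrite('pics/c_scene3.png',cv2.resize(d['img'][170:330,250:430][:,:,::-1],None,fx=3.5,fy=3.5))
print(rel(j2w(0,0,.20),TH-np.pi/2,st))
print(rel(j2w(0,0,.068),TH-np.pi/2,st))
E
```

```text
4.875 [0.46816345 0.10765534 0.29235936] -1.4365473050856088 0.051290583781768394 [0.00318046 0.1733277  0.29235936] [0.61231606 0.20147733 0.2624957 ] [ 1.74217309e-01 -1.37262456e-01  1.95713118e+00 -7.77168413e-05
  1.31738739e+00  1.61078415e+00]
(array([ 0.1692, -0.0374,  0.0925]), np.float64(-0.238))
(array([ 0.1692, -0.0368,  0.2245]), np.float64(-0.238))
```

View pics/c_scene3.png

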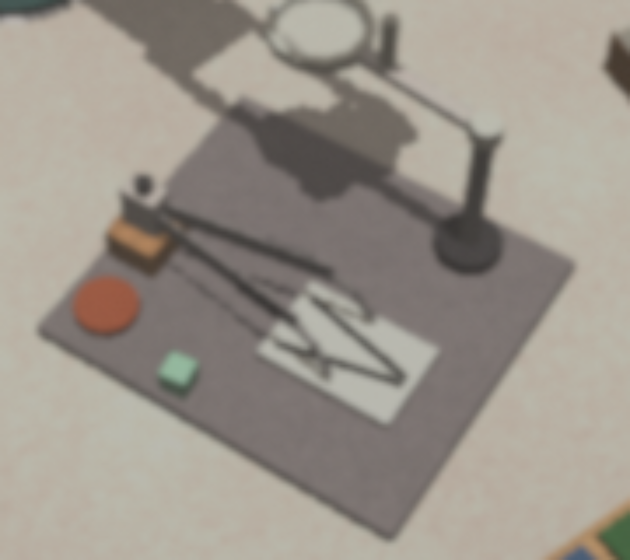

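View pics/top3.png

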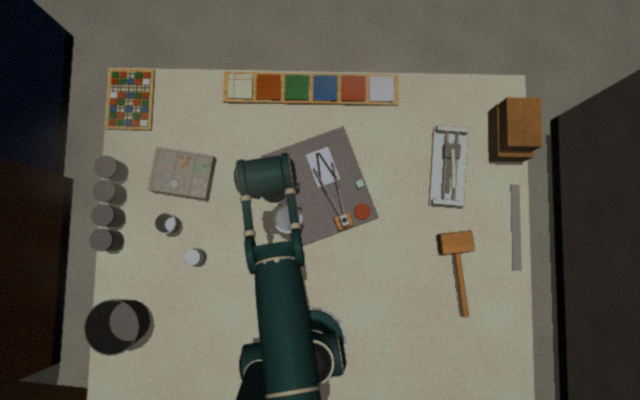

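The magnifier is well aside. In the top view the plate, strips and tweezers near (325,180) are unobstructed, so I'll measure the gauge offset and the blades from there.

```bash
python3 - <<'E'
from h import *
S=8 
# rectify jig-plane patches at z=.02 and z=.078 : 2 px/mm
for fn in('top3','scene3'):
    d=load(fn)
    for z,nm in((.020,'g'),(.078,'t')):
        xs=np.arange(-.13,.17,.0005); ys=np.arange(.07,-.07,-.0005)
        X,Y=np.meshgrid(xs,ys)
        Wp=np.stack([O[0]+RJ[0,0]*X+RJ[0,1]*Y,O[1]+RJ[1,0]*X+RJ[1,1]*Y,np.full_like(X,z)],-1)
        T=d['world_from_camera'];c=(Wp-T[:3,3])@T[:3,:3];c=c@d['K'].T
        im=cv2.remap(d['img'],(c[...,0]/c[...,2]).astype(np.float32),(c[...,1]/c[...,2]).astype(np.float32),cv2.INTER_CUBIC)
        for k in range(-120,170,20): cv2.line(im,(int((k+130)*2),0),(int((k+130)*2),4),(255,0,0),1)
        for k in range(-60,70,20): cv2.line(im,(0,int((70-k)*2)),(4,int((70-k)*2)),(255,0,0),1)
        cv2.imwrite(f'pics/rect_{fn}_{nm}.png',im[:,:,::-1])
a=[cv2.imread(f'pics/rect_{f}_{n}.png') for f in('top3','scene3') for n in 'gt']
cv2.imwrite('pics/rg.png',np.vstack([a[0],a[2]]));cv2.imwrite('pics/rt.png',np.vstack([a[1],a[3]]))
E
```

```text
(no output)
```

View pics/rg.png

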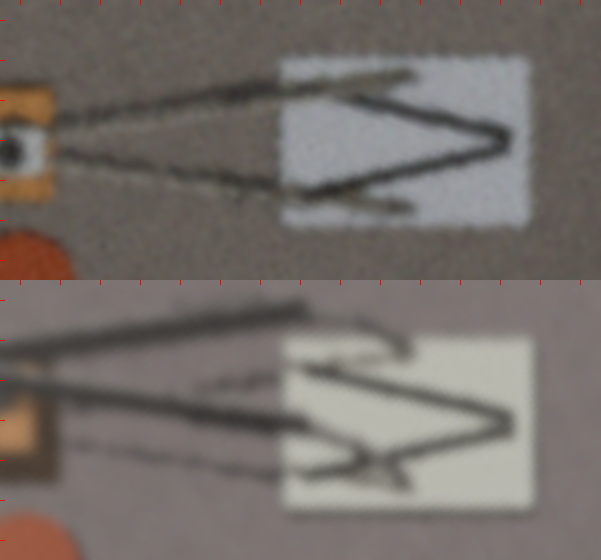

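View pics/rt.png

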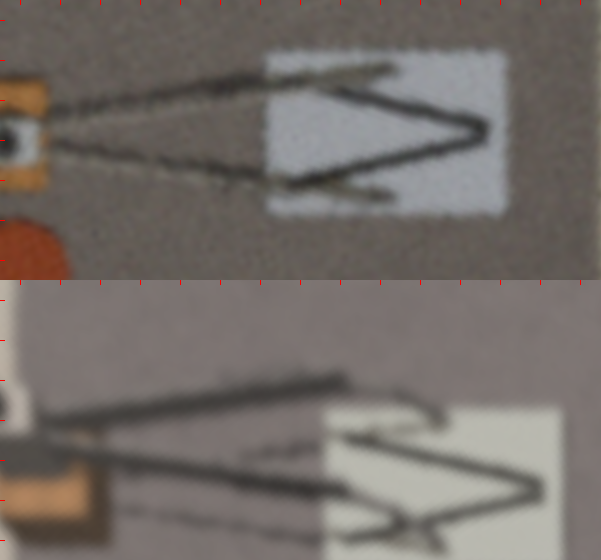

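```bash
python3 - <<'E'
from h import *
s=6
out=[]
for fn,(x0,y0,w,h) in(('top3',(292,140,75,95)),('scene3',(280,215,100,80))):
    d=load(fn); im=cv2.resize(d['img'][y0:y0+h,x0:x0+w][:,:,::-1],None,fx=s,fy=s,interpolation=cv2.INTER_CUBIC)
    def U(p): return tuple(int(k) for k in ((proj(d,p)-[x0,y0]+.5)*s-.5).round())
    for sg in(1,-1):
        for z,c in((.078,(0,0,255)),(.058,(0,255,255))):
            for L in(20,40,60,80,100,115,130,155):
                y=sg*(.006+.001*L*np.sin(.1426))-.001; cv2.circle(im,U(j2w(-.115+.001*L*np.cos(.1426),y,z)),2,c,-1)
        cv2.circle(im,U(j2w(.073,sg*.033-.001,.0265)),3,(255,255,0),-1)
        for q in(-.054,0,.054):
            cv2.circle(im,U(j2w(.073+q*np.cos(.225),-.001+sg*(.015-q*np.sin(.225)),.02)),3,(0,255,0),-1)
    cv2.imwrite(f'pics/ov2_{fn}.png',im)
E
```

```text
(no output)
```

View pics/ov2_top3.png

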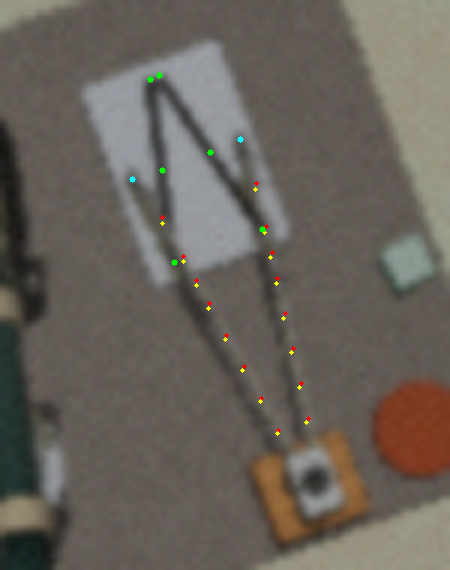

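View pics/ov2_scene3.png

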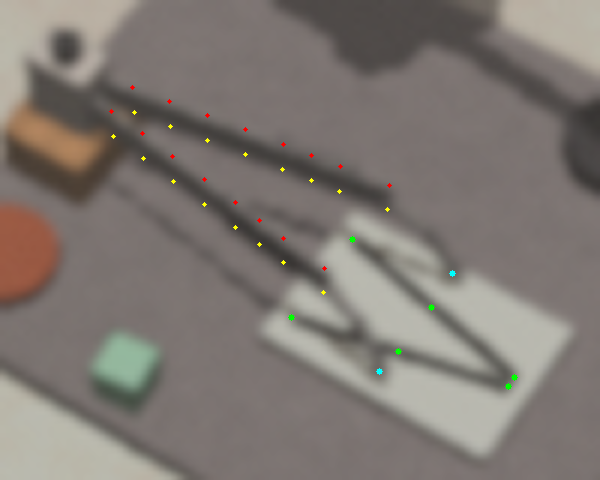

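The projected blades, tips and strips match both views to within about 1 mm, using a middle line at jig y ≈ -0.8 mm. Next I'll move above the grip place with the gripper open.

{"method": "send_rows", "body": {"targets": [{"travel": [0.03, -0.006, 0], "roll": -0.05}, {"travel": [0.06, -0.012, 0], "roll": -0.1}, {"travel": [0.09, -0.019, 0], "roll": -0.15}, {"travel": [0.12, -0.026, 0], "roll": -0.2}, {"travel": [0.15, -0.033, 0.02], "roll": -0.238}, {"travel": [0.17, -0.037, 0.05], "roll": -0.238}, {"travel": [0.17, -0.037, 0.09], "roll": -0.238}, {"travel": [0.17, -0.037, 0.09], "roll": -0.238}, {"travel": [0.17, -0.037, 0.09], "roll": -0.238}], "claw": 0}}

```text
t: 6.1
tool_pos: [0.5262, -0.0557, 0.2005]
tcp_rot: [0.0, 0.826, -0.564, -0.0]
wrist_force: [0.5, -0.5, 0.5]
gripper_width: 0.0851
```

```bash
python3 - <<'E'
from h import *
for i in range(3):
    st=r.read_state();print(st['t'],st['tool_pos'],yaw(st)-TH+np.pi/2,st['gripper_width'],w2j(st['tool_pos']),st['q'])
    print(rel(j2w(0,-.0008,.071),TH-np.pi/2,st)); r.get_image('scene')
d=snap('scene','scene4'); cv2.imwrite('pics/c_scene4.png',cv2.resize(d['img'][170:330,250:430][:,:,::-1],None,fx=3.5,fy=3.5))
E
```

```text
6.1 [ 0.52618439 -0.05567488  0.20051523] -0.00027904569058634365 0.08509633253842701 [-2.20355911e-03  8.16201050e-05  2.00515229e-01] [-1.52518499e-01  2.85739044e-02  1.97236053e+00  4.55703598e-05
  1.14106677e+00  1.04613784e+00]
(array([ 0.0009, -0.0022,  0.1295]), np.float64(-0.0))
6.15 [ 0.52694082 -0.05567879  0.20155778] -4.310680201857764e-05 0.08503947813596292 [-1.50039798e-03 -1.97245108e-04  2.01557779e-01] [-1.52273463e-01  2.77421059e-02  1.97118936e+00 -1.73526458e-05
  1.14090320e+00  1.04617252e+00]
(array([ 0.0005, -0.0013,  0.1306]), np.float64(-0.0))
6.2 [ 0.52730545 -0.05569803  0.20213117] 2.3864313742905097e-06 0.08536591388647022 [-0.00116777 -0.00034784  0.20213117] [-1.52205503e-01  2.71843468e-02  1.97065000e+00 -1.63679119e-05
  1.14079830e+00  1.04619333e+00]
(array([ 0.0003, -0.0008,  0.1311]), np.float64(0.0))
```

View pics/c_scene4.png

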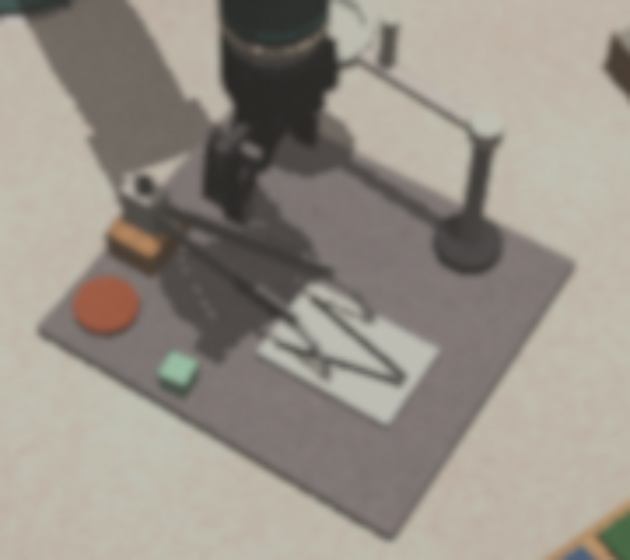

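{"method": "send_rows", "body": {"targets": [{"travel": [0.0003, -0.001, 0.03], "roll": 0}, {"travel": [0.0003, -0.001, 0.06], "roll": 0}, {"travel": [0.0003, -0.001, 0.09], "roll": 0}, {"travel": [0.0003, -0.001, 0.115], "roll": 0}, {"travel": [0.0003, -0.001, 0.13], "roll": 0}, {"travel": [0.0003, -0.001, 0.13], "roll": 0}, {"travel": [0.0003, -0.001, 0.13], "roll": 0}]}}

```text
t: 7.18
tool_pos: [0.5283, -0.0558, 0.0715]
tcp_rot: [-0.0, 0.826, -0.564, 0.001]
wrist_force: [0.1, -1.0, -0.2]
gripper_width: 0.0851
```

```bash
python3 - <<'E'
from h import *
d=snap('scene','scene5'); d=snap('top','top5')
for i in range(2):
    st=r.read_state();print(st['t'],st['wrist_force'],st['gripper_width'],w2j(st['tool_pos']))
    print(rel(j2w(0,-.0008,.071),TH-np.pi/2,st)); r.get_image('scene')
d=load('scene5');cv2.imwrite('pics/c_scene5.png',cv2.resize(d['img'][170:330,250:430][:,:,::-1],None,fx=3.5,fy=3.5))
E
```

```text
7.275 [-0.14792346  1.04126308  0.23648839] 0.08560512319997891 [-0.00016575 -0.00089905  0.0717282 ]
(array([-0.0001, -0.0002,  0.0007]), np.float64(-0.001))
7.325 [0.38058386 0.4445847  0.6876376 ] 0.08494934892091992 [-0.00032605 -0.00083526  0.07159527]
(array([-0.    , -0.0003,  0.0006]), np.float64(-0.001))
```

View pics/c_scene5.png

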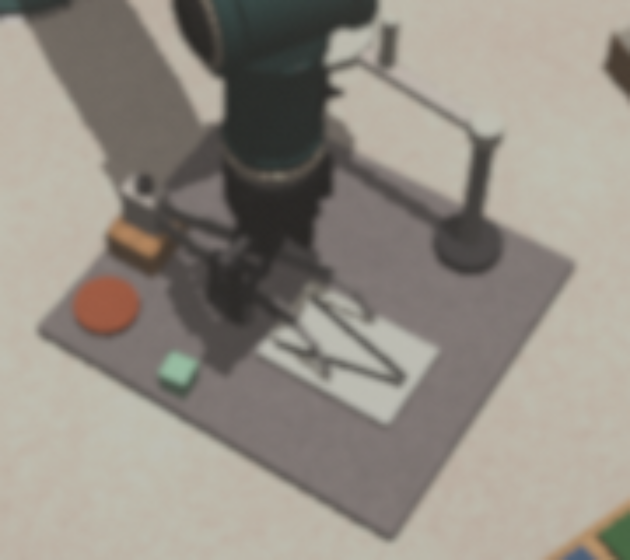

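View pics/top5.png

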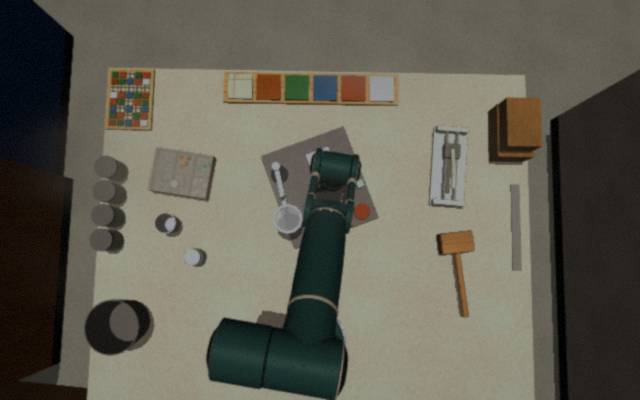

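The fingers straddle the blades without contact, and the tips at about (330,375) and (370,315) in the crop remain visible to the scene camera. I'll close gradually.

{"method": "send_rows", "body": {"targets": [{"travel": [0, 0, 0], "roll": 0}, {"travel": [0, 0, 0], "roll": 0}, {"travel": [0, 0, 0], "roll": 0}, {"travel": [0, 0, 0], "roll": 0}], "claw": 0.5, "newtons": 30}}

```text
t: 7.88
tool_pos: [0.5276, -0.0556, 0.0708]
tcp_rot: [-0.0, 0.826, -0.564, 0.0]
wrist_force: [-1.4, 1.0, 4.2]
gripper_width: 0.0428
```

{"method": "send_rows", "body": {"targets": [{"travel": [0, 0, 0], "roll": 0}, {"travel": [0, 0, 0], "roll": 0}, {"travel": [0, 0, 0], "roll": 0}, {"travel": [0, 0, 0], "roll": 0}], "claw": 0.64}}

```text
t: 8.38
tool_pos: [0.528, -0.0558, 0.071]
tcp_rot: [-0.0, 0.826, -0.564, 0.001]
wrist_force: [-0.5, 0.3, 6.5]
gripper_width: 0.0308
```

```bash
cat > chk.py <<'E'
from h import *
import sys
n=sys.argv[1]
d=snap('scene','scene'+n)
st=r.read_state();print(st['t'],st['wrist_force'],st['gripper_width'],w2j(st['tool_pos']))
s=9;x0,y0,w,h=310,235,75,60
im=cv2.resize(d['img'][y0:y0+h,x0:x0+w][:,:,::-1],None,fx=s,fy=s,interpolation=cv2.INTER_CUBIC)
raw=im.copy()
def U(p): return tuple(int(k) for k in ((proj(d,p)-[x0,y0]+.5)*s-.5).round())
for sg in(1,-1):
    cv2.circle(im,U(j2w(.0745,sg*.0147-.001,.0265)),3,(255,255,0),-1)
    for q in(-.054,0,.054):cv2.circle(im,U(j2w(.073+q*np.cos(.225),-.001+sg*(.015-q*np.sin(.225)),.02)),3,(0,255,0),-1)
cv2.imwrite(f'pics/k{n}.png',im); cv2.imwrite(f'pics/kr{n}.png',raw)
E
python3 chk.py 6
```

```text
8.425 [-1.27818567  0.29131122  5.21434072] 0.030755097303539102 [-0.00056416 -0.00065157  0.07102119]
```

View pics/k6.png

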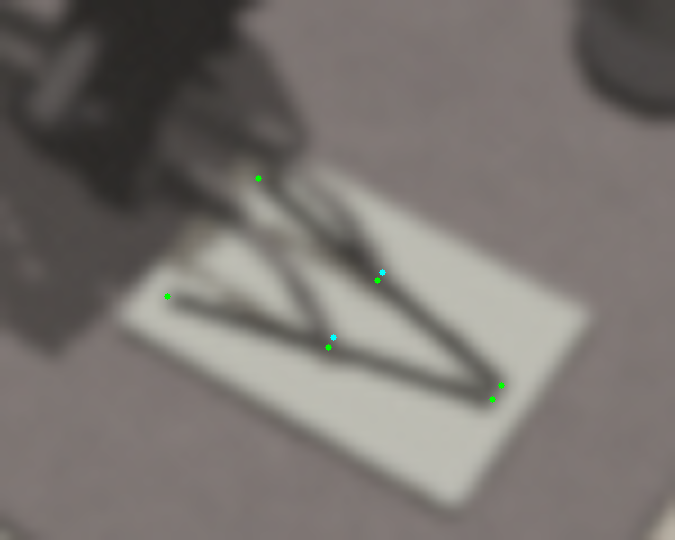

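View pics/kr6.png

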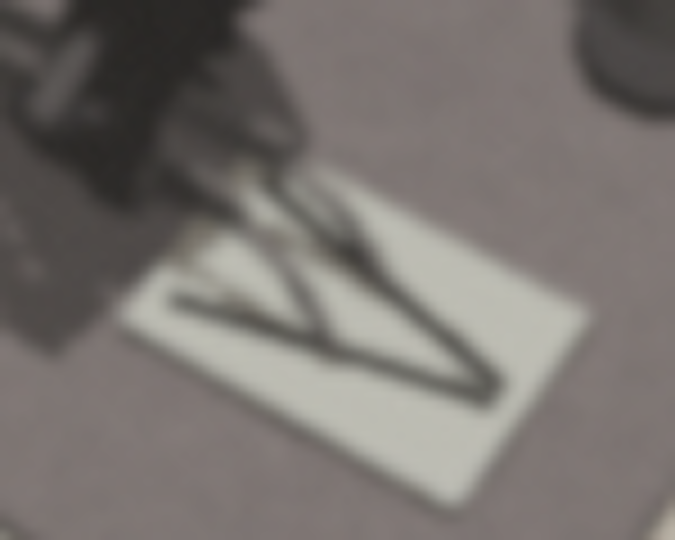

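The tips now meet their strips, the right one at about (332,348) and the left at about (375,268). The right one might be slightly wide, so I'll difference this against the earlier picture.

```bash
python3 - <<'E'
from h import *
a=load('scene3')['img'].astype(int);b=load('scene6')['img'].astype(int)
s=9;x0,y0,w,h=325,245,45,40
D=np.clip((b-a).mean(2)[y0:y0+h,x0:x0+w]*1.2+128,0,255).astype(np.uint8)
B=cv2.cvtColor(load('scene6')['img'],cv2.COLOR_RGB2GRAY)[y0:y0+h,x0:x0+w]
big=lambda i:cv2.resize(i,None,fx=s,fy=s,interpolation=cv2.INTER_CUBIC)
B=cv2.normalize(B,None,0,255,cv2.NORM_MINMAX)
im=np.hstack([cv2.cvtColor(big(D),cv2.COLOR_GRAY2BGR),cv2.cvtColor(big(B),cv2.COLOR_GRAY2BGR)])
d=load('scene6')
for sg in(1,-1):
  for t in(.0117,.0147,.0177):
    u=((proj(d,j2w(.0745,sg*t-.001,.0265))-[x0,y0]+.5)*s-.5).round().astype(int)
    cv2.circle(im,tuple(map(int,u)),2,(255,255,0),-1)
cv2.imwrite('pics/diff6.png',im)
E
```

```text
(no output)
```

View pics/diff6.png

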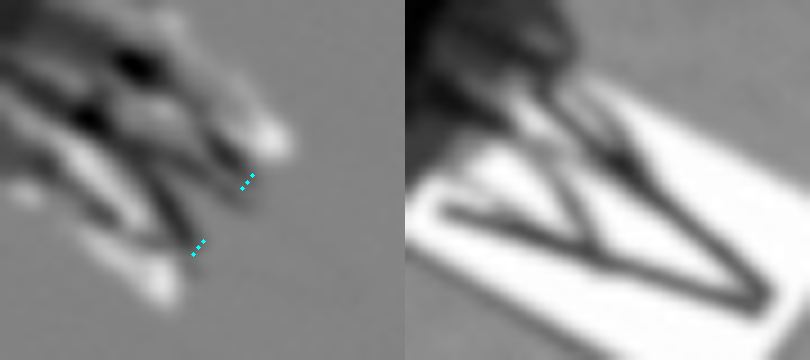

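```bash
python3 - <<'E'
from h import *
dt=load('top0')
sh=ray(dt,240+343/4,100+362/4,.012); ln=ray(dt,240+352/4,100+323/4,.172)
# rough shadow centre of lens: bottom limb at crop row~415 -> use radius 47px
sh=ray(dt,240+343/4,100+(415-52)/4,.012)
L=(sh-ln)/ .16; print('light',L, RJ.T@L[:2])
d=load('scene6'); s=9;x0,y0=325,245
B=cv2.cvtColor(d['img'],cv2.COLOR_RGB2GRAY)[y0:y0+40,x0:x0+45]
im=cv2.cvtColor(cv2.resize(cv2.normalize(B,None,0,255,cv2.NORM_MINMAX),None,fx=s*2-2,fy=s*2-2,interpolation=cv2.INTER_CUBIC),cv2.COLOR_GRAY2BGR); s=s*2-2
for sg in(1,-1):
  for t,c in((.0117,(0,0,255)),(.0147,(255,255,0)),(.0177,(0,255,0))):
    p=j2w(.0745,sg*t-.001,.0265); q=p+L*.0065
    for k,rr in((p,4),(q,2)):
      u=((proj(d,k)-[x0,y0]+.5)*s-.5).round().astype(int); cv2.circle(im,tuple(map(int,u)),rr,c,-1)
im=im[:600];print(im.shape);cv2.imwrite('pics/big6.png',im)
E
```

```text
light [-0.07036956  0.0210265  -1.        ] [-0.05789567  0.04518938]
(600, 720, 3)
```

View pics/big6.png

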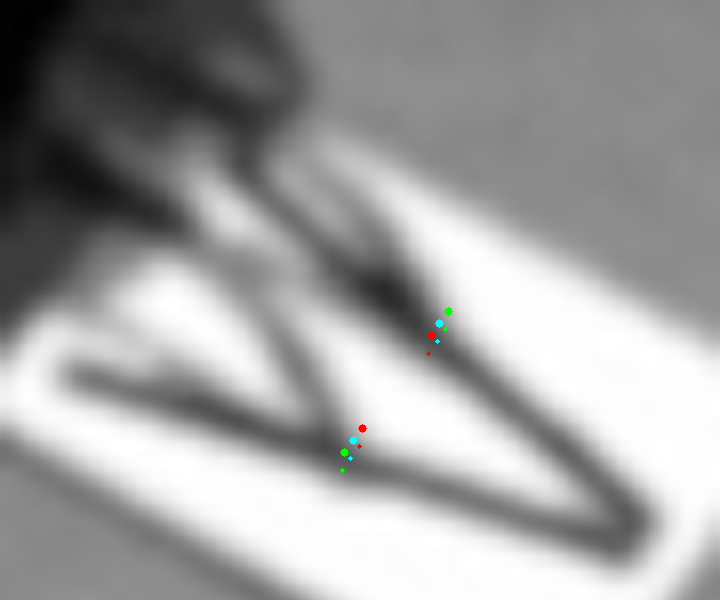

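Compared with the model, the right tip looks 1–2 mm wide and the left about right. I'll bracket it by closing a little further and comparing pictures.

{"method": "send_rows", "body": {"targets": [{"travel": [0, 0, 0], "roll": 0}, {"travel": [0, 0, 0], "roll": 0}, {"travel": [0, 0, 0], "roll": 0}, {"travel": [0, 0, 0], "roll": 0}], "claw": 0.71}}

```text
t: 8.93
tool_pos: [0.5281, -0.0558, 0.0712]
tcp_rot: [-0.0, 0.826, -0.564, 0.001]
wrist_force: [-0.3, 1.5, 7.5]
gripper_width: 0.0249
```

```bash
cat > chk2.py <<'E'
from h import *
import sys
n=sys.argv[1]
ims=[]
for i in range(4):
    d=r.get_image('scene'); ims.append(d['img'].astype(np.float32))
A=np.mean(ims,0); np.save(f'pics/avg{n}.npy',A); d['img']=A.astype(np.uint8)
st=r.read_state();print(st['t'],st['wrist_force'],st['gripper_width'],w2j(st['tool_pos']))
L=np.array([-.070,.021,-1]); s=16;x0,y0=325,245
B=A.mean(2)[y0:y0+40,x0:x0+45]
im=cv2.cvtColor(cv2.resize(np.clip((B-40)*1.6,0,255).astype(np.uint8),None,fx=s,fy=s,interpolation=cv2.INTER_CUBIC),cv2.COLOR_GRAY2BGR)
for sg in(1,-1):
  for t,c in((.0087,(255,0,255)),(.0117,(0,0,255)),(.0147,(255,255,0)),(.0177,(0,255,0))):
    p=j2w(.0745,sg*t-.001,.0265); q=p+L*.0065
    for k,rr in((p,3),(q,2)):
      u=((proj(d,k)-[x0,y0]+.5)*s-.5).round().astype(int); cv2.circle(im,tuple(map(int,u)),rr,c,-1)
cv2.imwrite(f'pics/avg{n}.png',im[:600])
E
python3 chk2.py 7
```

```text
9.125 [-0.25662602  1.6700236   6.64257477] 0.025137196548627318 [-0.00042827 -0.00070464  0.07117254]
```

View pics/avg7.png

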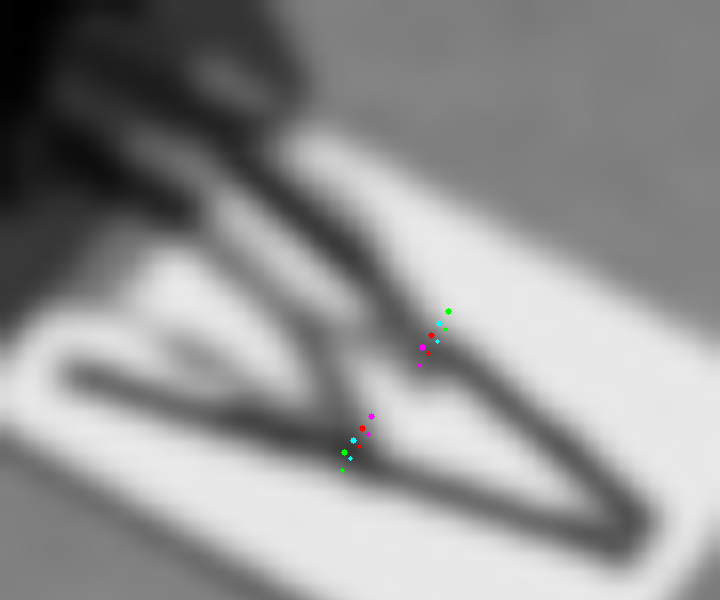

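With the jaws at 25 mm the left tip's shadow pokes inside its strip at (420,375), while the right tip is still on its strip. The squeeze centre is therefore about 1 mm too far right. I'll shift left by 1 mm and open to about 30 mm.

{"method": "send_rows", "body": {"targets": [{"travel": [-0.001, 0, 0], "roll": 0}, {"travel": [-0.001, 0, 0], "roll": 0}, {"travel": [-0.001, 0, 0], "roll": 0}, {"travel": [-0.001, 0, 0], "roll": 0}, {"travel": [-0.001, 0, 0], "roll": 0}, {"travel": [-0.001, 0, 0], "roll": 0}], "claw": 0.65}}

```text
t: 9.88
tool_pos: [0.5276, -0.0549, 0.0708]
tcp_rot: [-0.0, 0.826, -0.564, 0.001]
wrist_force: [0.2, 1.7, 4.9]
gripper_width: 0.0301
```

```bash
python3 chk2.py 8
```

```text
10.075 [-0.67313034  0.83861351  5.73218489] 0.03014372757863488 [-0.00061085  0.00033909  0.0707814 ]
```

View pics/avg8.png

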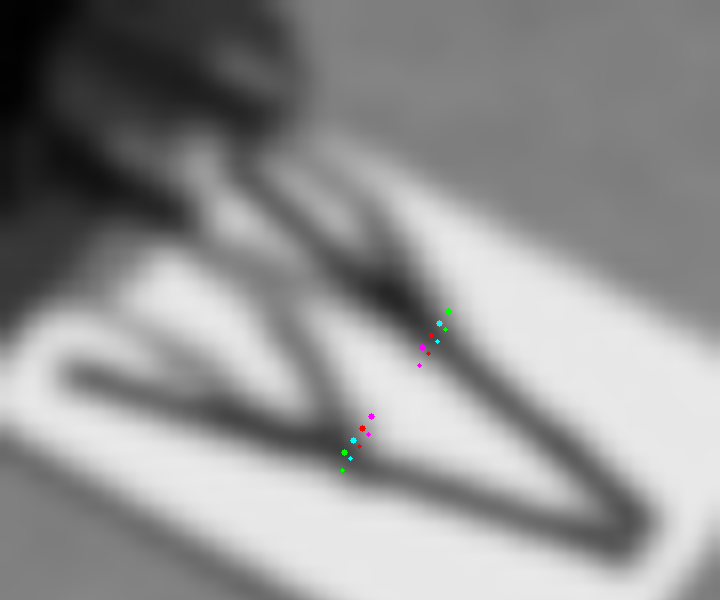

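```bash
cat > df.py <<'E'
from h import *
import sys
d=load('scene3');ref=(load('scene3')['img'].astype(float)+load('scene4')['img'])/2
s=16;x0,y0=335,250;o=[]
for n in sys.argv[1:]:
    A=np.load(f'pics/avg{n}.npy'); D=(A-ref).mean(2)[y0:y0+30,x0:x0+25]
    im=cv2.cvtColor(cv2.resize(np.clip(D*2.5+128,0,255).astype(np.uint8),None,fx=s,fy=s,interpolation=cv2.INTER_CUBIC),cv2.COLOR_GRAY2BGR)
    U=lambda p:tuple(int(k) for k in ((proj(d,p)-[x0,y0]+.5)*s-.5).round())
    for sg in(1,-1):
        for e in(-.003,.003):
            P=[U(j2w(.073+q*np.cos(.225)+sg*e*np.sin(.225),-.001+sg*(.015-q*np.sin(.225))+e*np.cos(.225),.02)) for q in(-.054,.054)]
            cv2.line(im,*P,(0,255,255),1)
        for t,c in((.0117,(0,0,255)),(.0147,(255,255,0)),(.0177,(0,255,0))):
            cv2.circle(im,U(j2w(.0745,sg*t-.001,.0265)),3,c,-1)
    o.append(im)
cv2.imwrite('pics/df_'+'_'.join(sys.argv[1:])+'.png',np.hstack(o))
E
python3 df.py 8 7
```

```text
(no output)
```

View pics/df_8_7.png

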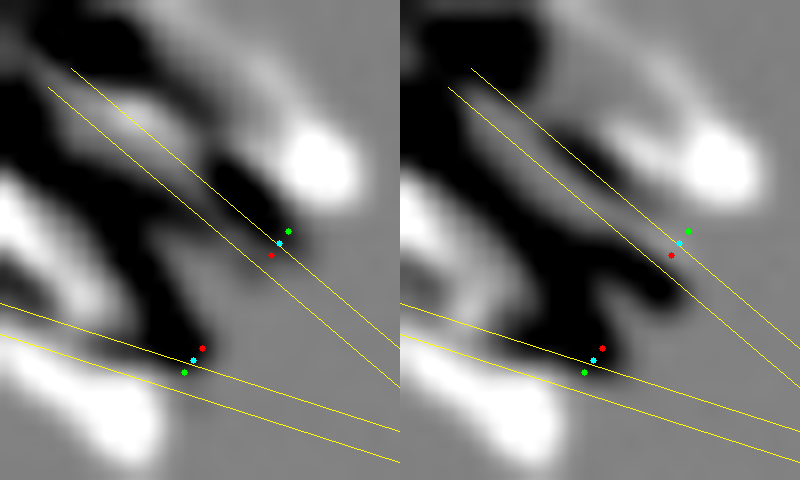

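At 30 mm both tips look on their strips. As a symmetry check I'll close to 25 mm at this new centre and see whether both tips protrude inward equally.

{"method": "send_rows", "body": {"targets": [{"travel": [0, 0, 0], "roll": 0}, {"travel": [0, 0, 0], "roll": 0}, {"travel": [0, 0, 0], "roll": 0}, {"travel": [0, 0, 0], "roll": 0}, {"travel": [0, 0, 0], "roll": 0}], "claw": 0.72}}

```text
t: 10.7
tool_pos: [0.5277, -0.0549, 0.071]
tcp_rot: [-0.0, 0.826, -0.564, 0.001]
wrist_force: [0.6, 1.0, 5.7]
gripper_width: 0.0242
```

```bash
python3 chk2.py 9; python3 df.py 9 8
```

```text
10.9 [0.27903505 0.24645805 6.13000699] 0.024111942280213735 [-0.00046059  0.00024789  0.07099904]
```

View pics/df_9_8.png

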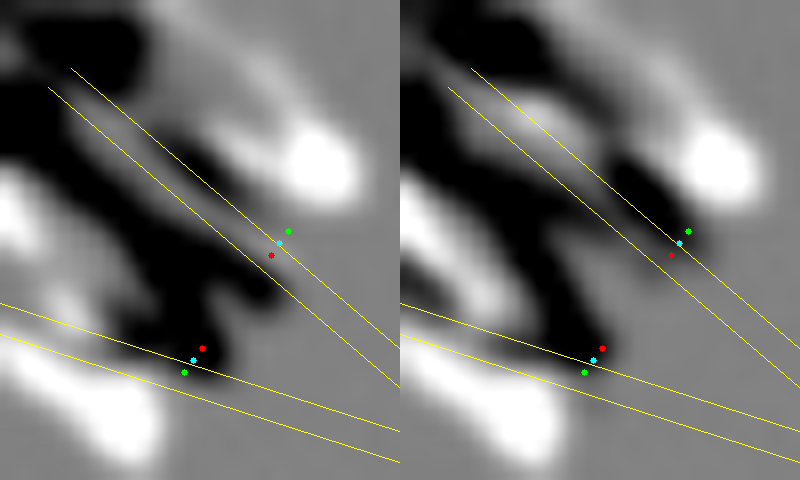

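View pics/avg9.png

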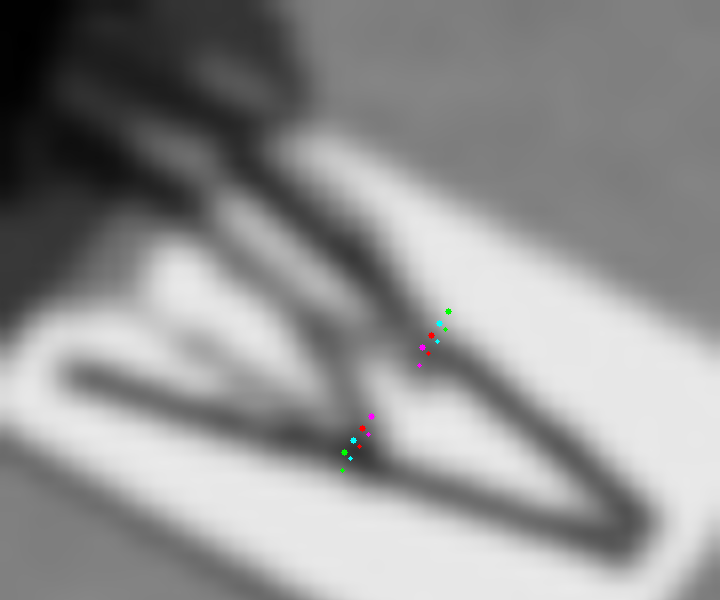

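Both tips protrude inward about equally, but reading the pictures still leaves around 1 mm of doubt. For an independent centring check I'll average the lateral wrist force, since unequal spring forces show an off-centre squeeze. First I'll return to the working gap.

{"method": "send_rows", "body": {"targets": [{"travel": [0, 0, 0], "roll": 0}, {"travel": [0, 0, 0], "roll": 0}, {"travel": [0, 0, 0], "roll": 0}, {"travel": [0, 0, 0], "roll": 0}, {"travel": [0, 0, 0], "roll": 0}], "claw": 0.65}}

```text
t: 11.52
tool_pos: [0.5275, -0.0548, 0.0706]
tcp_rot: [-0.0, 0.826, -0.564, 0.001]
wrist_force: [2.8, 1.2, 5.8]
gripper_width: 0.0296
```

```bash
cat > fs.py <<'E'
from h import *
F=[];P=[];G=[];T=[]
for i in range(30):
    d=r.get_image('scene'); st=r.read_state(); F.append(st['wrist_force']);P.append(w2j(st['tool_pos']));G.append(st['gripper_width']);T.append(st['torque'])
F=np.array(F);Fj=np.c_[F[:,:2]@RJ,F[:,2]]
print(st['t'],'F jig',Fj.mean(0).round(3),'+-',(Fj.std(0)/30**.5).round(3),'pos',np.mean(P,0).round(5),'w',np.mean(G).round(5))
E
python3 fs.py
```

```text
13.025 F jig [3.106 0.75  5.276] +- [0.106 0.1   0.089] pos [-0.00068  0.00048  0.0706 ] w 0.02994
```

{"method": "send_rows", "body": {"targets": [{"travel": [-0.002, 0, 0], "roll": 0}, {"travel": [-0.002, 0, 0], "roll": 0}, {"travel": [-0.002, 0, 0], "roll": 0}, {"travel": [-0.002, 0, 0], "roll": 0}]}}

```text
t: 13.52
tool_pos: [0.5266, -0.053, 0.0705]
tcp_rot: [-0.0, 0.826, -0.564, 0.0]
wrist_force: [3.9, 0.5, 5.2]
gripper_width: 0.0297
```

```bash
python3 fs.py; python3 chk2.py 10; python3 df.py 10 8
```

```text
15.025 F jig [ 4.056 -0.422  5.115] +- [0.079 0.08  0.085] pos [-0.0008   0.00246  0.07054] w 0.0299
15.225 [3.28590782 1.20353242 5.38311559] 0.029750221644649487 [-0.00081105  0.00246574  0.07051843]
```

View pics/df_10_8.png

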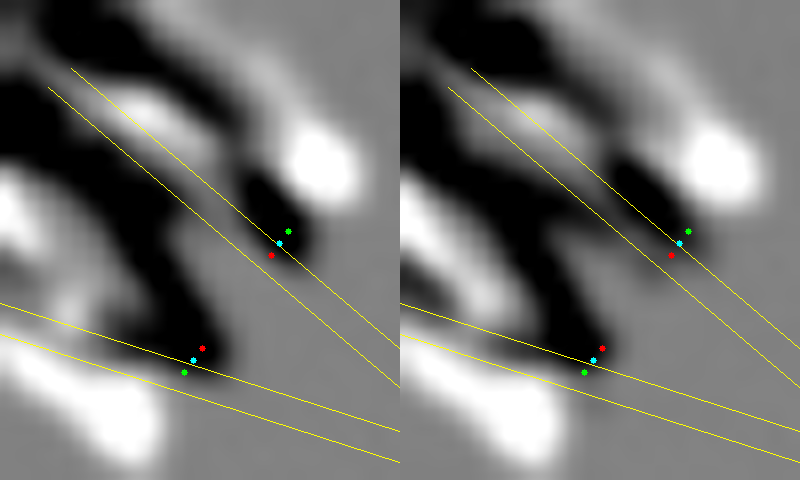

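The lateral force slope is -0.59 N/mm, close to the spring model, and it balances at jig y ≈ 1.7 mm. The pictures agree: at 0.35 mm both tips sit slightly right, and at 2.46 mm slightly left. I'll move back 0.8 mm.

{"method": "send_rows", "body": {"targets": [{"travel": [0.0008, 0, 0], "roll": 0}, {"travel": [0.0008, 0, 0], "roll": 0}, {"travel": [0.0008, 0, 0], "roll": 0}, {"travel": [0.0008, 0, 0], "roll": 0}, {"travel": [0.0008, 0, 0], "roll": 0}, {"travel": [0.0008, 0, 0], "roll": 0}]}}

```text
t: 15.98
tool_pos: [0.5269, -0.0536, 0.0705]
tcp_rot: [-0.0, 0.826, -0.564, 0.0]
wrist_force: [3.9, 0.4, 5.7]
gripper_width: 0.0298
```

```bash
python3 fs.py; python3 chk2.py 11; python3 df.py 11 10; python3 - <<'E'
from h import *
d=snap('top','topF');snap('scene','sceneF')
E
```

```text
17.475 F jig [4.167 0.036 5.214] +- [0.082 0.106 0.069] pos [-0.00082  0.00176  0.07052] w 0.02994
17.675 [3.4282794  0.83731955 5.12105099] 0.029812971150395152 [-0.00080258  0.00177491  0.0705313 ]
```

View pics/df_11_10.png

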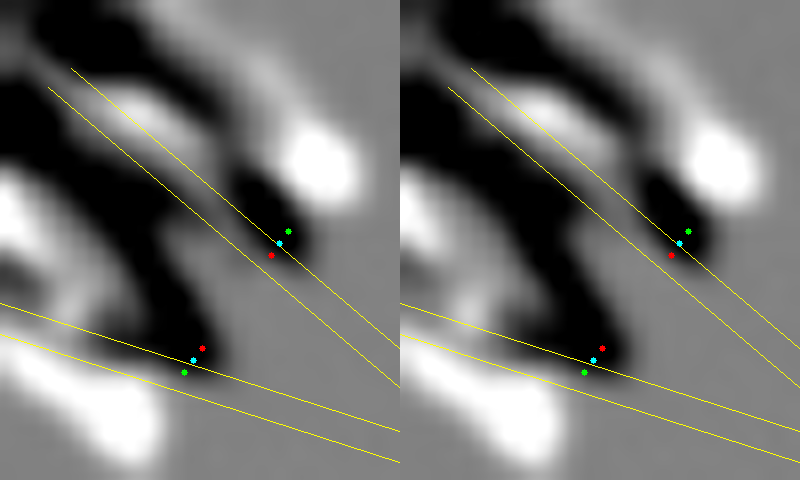

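View pics/avg11.png

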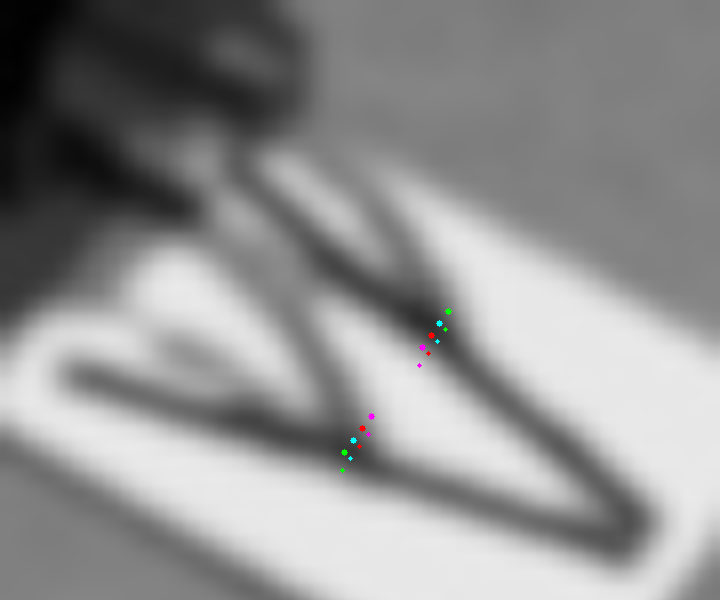

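View pics/topF.png

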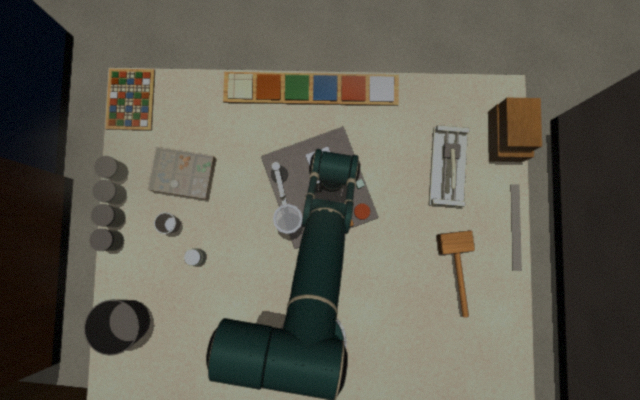

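The lateral force now balances at 0.04 ± 0.1 N and the gap is a steady 29.9 mm. Both tips end on their strips at about (440,325) and (353,445), with no dark fringe on either side. The top view shows the lens aside at (288,219) and the loose things unmoved, so I'll hand in.

```bash
python3 - <<'E'
from h import *
r.job_done(); print(r.read_state()['t'])
E
```

```text
the job is handed in; nothing more can be done
the job is handed in; nothing more can be done
```

I swung the magnifier about 1.1 rad aside and squeezed the tweezers to the gap. I handed the job in at about 17.8 s with the gripper still holding. No verdict was reported.

**Last checks:**
- **Gap:** the finger opening was steady at 29.9 mm, which should put each tip about 15 mm from the middle line. The strips are about 14.7 mm out at that point.
- **Centring:** the lateral wrist force balanced at 0.04 ± 0.1 N. In the scene view both tips end on their own strips, with nothing showing on either side.
- **Surroundings:** in the last top view the lens is well to the left and the loose things and the box look unmoved. I checked this by eye only.

**What disagreed:** the board and blade fit put the tweezers' middle line at jig y ≈ -1 mm. The force balance and the tip pictures put the squeeze centre near +1.7 mm on the same scale. I went with the force balance and the pictures.

**Not confirmed:**
- The two contact forces can't be read separately. From the spring data I expect about 5 N on each blade.
- The wrist also read a steady 4 N along the jig and 5 N upward, which I put down to friction at the pads.

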